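Fill the leaning detergent canister

TASK

Load the detergent canister on the laundry counter: swing the cover on its neck aside, feed the two tall round detergent sticks from the tray through the narrow neck one at a time so that both end up down inside the canister, then swing the cover back so that it fully covers the mouth. Leave the square soap bar and the low round puck in the tray, and everything else on the counter where it stands.

Things in the scene. Friction and masses are not known exactly. Their poses are not given: they have to be found in the camera images.
- canister: Clear canister fixed in a steel cradle, leaning 0.61 rad (35 deg), mouth up and towards the robot. Origin: centre of its underside, 45 mm above the counter; z along its axis out of the mouth, y level, x away from the robot and up. Body 110 mm outside, walls 4, floor 5, straight to z = 195, shoulder to 220, then a white neck to 262: outside 42, bore 34. A stick let go in the neck slides down.
- mouth (a point): Centre of the neck's mouth, in the plane of the rim (262 mm up the canister's axis). Orientation as canister: z points out of the mouth.
- cover (a joint): Steel swing cover, disc 46 mm wide, 5 thick, 1 mm above the rim, turning about pivot parallel to the canister's axis. 0 = at its stop, disc centred over the mouth; grows anticlockwise seen from above the mouth, disc moving first to the canister's +x; end 2.3 rad. Mouth clear above 1.1; 2.0 or more leaves the gripper room. Starts at 0 to 0.3; stays where left (friction 2 N at the knob).
- pivot (a point): Point on the cover's pivot axis in the plane of the rim, 40 mm from the mouth's centre towards the canister's +y. Orientation as canister.
- cover_knob (a point): Point on the axis of the cover's round black knob, over the disc's centre, 40 mm from the pivot. The knob is an upright post 14 mm in diameter and 28 mm tall on the disc; this point is 16 mm above the disc's face, 12 mm below the knob's top and 22 mm above the plane of the rim. It can be pinched or pushed.
- stick1: Round white detergent stick, pressed hard, a plain cylinder 26 mm in diameter and 60 mm long, about 43 g, standing on end in the tray. Origin: centre of its lower end; z along its axis.
- stick2: Round white detergent stick, pressed hard, a plain cylinder 26 mm in diameter and 60 mm long, about 43 g, standing on end in the tray. Origin: centre of its lower end; z along its axis.
- stick1_mid (a point): Middle of stick1, on its axis, 30 mm from either end.
- stick2_mid (a point): Middle of stick2, on its axis, 30 mm from either end.
- tray: Low grey plastic tray, fixed, 110 x 330 mm, walls 4 mm thick and 18 mm high, floor 4 mm thick; the two sticks, the soap bar and the puck stand in it in a row about 75 mm apart along its long side (its y), in any order. Origin: centre of its underside.
- soap: White soap bar, square, 28 x 28 x 60 mm, standing on end in the tray in the same row as the sticks; to be left alone. Origin: centre of its underside.
- puck: Low round white puck, 36 mm in diameter and 24 mm high, lying flat in the tray in the same row; too wide for the neck, to be left alone. Origin: centre of its underside.
- cup: Grey measuring cup, 72 mm wide, 75 mm high, empty, standing on the counter; to be left alone. Origin: centre of its underside.
- tub: Squat white tub with a lid, 72 mm wide, 60 mm high, standing on the counter; to be left alone. Origin: centre of its underside.
- brush: Lint brush about 200 mm long lying on the counter; to be left alone.
Things that resemble listed ones, but are neither listed nor needed, are in the scene too. What is shaped like the stick2 but blue or pink is not meant.

How it is judged (in metres and radians):
On the way, in this order (a step that is already met when the one before it is completed fails the run):
1. the cover is swung clear of the mouth (value of joint cover above 1.1 rad), for 0.1 s.
2. one stick is down inside the canister (((z of stick1_mid in the frame of canister between 0 and 0.19 m and x of stick1_mid in the frame of canister between -0.046 and 0.046 m and y of stick1_mid in the frame of canister between -0.046 and 0.046 m) or (z of stick2_mid in the frame of canister between 0 and 0.19 m and x of stick2_mid in the frame of canister between -0.046 and 0.046 m and y of stick2_mid in the frame of canister between -0.046 and 0.046 m))), for 0.2 s.
3. both sticks are down inside (z of stick1_mid in the frame of canister between 0 and 0.19 m and x of stick1_mid in the frame of canister between -0.046 and 0.046 m and y of stick1_mid in the frame of canister between -0.046 and 0.046 m and z of stick2_mid in the frame of canister between 0 and 0.19 m and x of stick2_mid in the frame of canister between -0.046 and 0.046 m and y of stick2_mid in the frame of canister between -0.046 and 0.046 m), for 0.2 s.
4. the cover is back over the mouth (value of joint cover below 0.15 rad), for 0.2 s.
At the end, for the whole second after the job is handed in: Both round sticks lie at rest inside the canister's body (middle of each less than 190 mm up the canister's axis, below the neck), the cover fully covers the mouth again (within 0.15 rad of its stop), and the soap bar, puck, cup, tub and brush are within 30 mm of where they stood (all of step 3 and value of joint cover below 0.15 rad and linear speed of each of stick1, stick2 below 0.03 m/s and distance of each of soap, puck, cup, tub, brush from where it was at the start of the episode below 0.03 m); the robot touches nothing.
It fails at once if the soap bar or the puck is moved by more than 30 mm or knocked over (distance of any of soap, puck from where it was at the start of the episode above 0.03 m or angle between any of soap, puck's own z axis and vertical above 0.5 rad).
It fails at once if the cup, tub or brush is moved by more than 30 mm or knocked over (distance of any of cup, tub, brush from where it was at the start of the episode above 0.03 m or angle between any of cup, tub's own z axis and vertical above 0.5 rad).
It also fails if it takes over 72 s, if anything falls off the work surface, if the arm or the gripper's body presses on something with over 40 N, if the wrist force passes 120 N, or if a joint passes its speed limit or range.

ROBOT

A 6-joint arm with a two-finger parallel gripper is mounted at the origin on the work surface. World frame = base frame: x ahead of the robot, y to its left, z up, the work surface at z = 0. Lengths are in mm, angles in rad, forces in N, time in s.
With the tool pointing down it reaches from about 300 to 775 mm from the base axis. Payload 14.6 kg.
Tool frame: the origin (TCP) lies between the finger pads; the fingertips stand manip.tip_reach ahead of it and the grasp point (between the pads) lies 5 mm behind it (manip.tip_reach is the distance from the TCP to the fingertips, in mm); z points along the fingers, y is the line along which they close (so a half turn about z gives the same grasp; the last joint's range is limited). The gripper opens to 94 mm and grips with 3 to 60 N. Pads are 16 mm wide; open, the fingers measure 119 mm over their backs; the gripper's body (75 mm by 177 mm) begins 78 mm behind the grasp point.
Start: joints at [1.124, 0.3, 1.521, -0, 1.321, -0.067], TCP at [203.901, 510.797, 219.446] pointing down, gripper open.
Joint ranges: [-3.03, 3.03], [-0.79, 2.21], [0.23, 2.52], [-1.04, 4.18], [0, 3.07], [-2.55, 2.55]. Speed limits (rad/s): [2.22, 2.22, 2.57, 3.14, 3.14, 3.14].

INTERFACE

Orientations are given as [roll, pitch, yaw] about the fixed x, y, z axes, in that order (R = Rz(yaw) Ry(pitch) Rx(roll)).
In Python, from cell import manip gives the robot as it stands. The module is installed in compiled form; this text tells all that it offers.
- The arm moves only by the shell command python3 -m creep 'ROWS' [FORCE]. ROWS is JSON, a list of rows, each a list of 3 entries, a list of its own where there are three numbers: the opening, from -1 (shut) to 1 (fully open), then the shift along the tool's x, y, z in cm, then the turn about the tool's z in units of 5 degrees (1.0 is 5 degrees). In form: [[grip, [tx, ty, tz], roll], ...]. A call has 1 to 12 rows; each row is the pose to reach, as a shift and turn from the pose commanded when the call began, along the tool's axes at that moment; what a row does not reach only later rows make up. A row lasts 1/10 s, in which the tool goes at most 50 mm and 8.59 degrees, less where a joint would pass 70% of its speed; a pose out of reach is approached as far as the arm can. A call with a gripper value outside its range is refused whole. The fingers move at their own pace and stop on an object; FORCE is the grip in N (left out, the last holds). Time passes only in rows, so rows that repeat a pose let the fingers close. It gives the time, the measured TCP pose, the force, the opening and the grip force at its end, in the units of the state.
- manip.read_state(): the state, without advancing time (a new reading comes with each control period).
- manip.camera(name): name is "scene" or "top" or "wrist"; returns the picture (400x640x3 uint8, red, green, blue); there is no depth.
- manip.camera_params(name): a dict with "fovy" (degrees; the focal length in pixels is half the picture's height over the tangent of half this angle, whatever the lens; pixels are square), "cx", "cy" (the principal point, pixels), "k1" (the pictures are not rectified: a ray, as slopes to the right and down, at radius r is drawn at 1 + k1 r^2 times it, then the intrinsics apply), "origin" and "attitude" of the camera in the world. Camera axes: x right, y down, z forward; pixel columns grow to the right and rows downward; lengths in mm; the calibration is good to about 2 mm. A picture is of the moment at which its call begins: read the wrist's pose just before it. camera_params takes no time and is no camera call; for the wrist camera it gives the pose at the moment of the call.
- manip.sign_off(): hands the job in; it is judged then, once.
The state is a dict: "clock": time; "joints": joint angles; "qd": joint speeds; "effort": joint torques, N m; "eef_pos": TCP position; "eef_rot": TCP orientation; "wrist_force": force on the tool from outside, world axes, zero at the start; "moment": the same for the moment, N m; "finger_gap": finger opening in mm; "finger_force": force on a finger pad.
Only numpy, scipy, OpenCV 4.12 (cv2) and the standard library are available. Lean on these libraries where they do the work, as an engineer would, in place of code of your own. Each camera call takes 0.05 s, during which the arm holds its last target. There are 200 camera calls.

## Working session

There is one attempt and no reset: what is moved stays moved. The work goes in short steps, Python scripts to look and compute and a shell command to move; the robot and the scene stay as the last step left them, time stands still between calls to the robot, and variables do not carry over. Pictures are saved under pics/ and viewed, at most 10 in all, crops included, and the job is handed in when it is done.

```bash
mkdir -p pics; python3 - <<'E'
from cell import manip
import cv2
print(manip.read_state()); print(manip.tip_reach)
for n in("scene","top","wrist"):
    p=manip.camera_params(n); print(n,p)
    im=manip.camera(n)[:,:,::-1]; cv2.imwrite(f'pics/{n}0.png',im)
E
```

```text
{'clock': 0.0, 'joints': array([ 1.12441530e+00,  3.00499282e-01,  1.52158784e+00,  4.68944970e-06,
        1.32069825e+00, -6.66330316e-02]), 'qd': array([ 0.0016049 ,  0.0006864 ,  0.00102105, -0.00099504,  0.00071244,
       -0.00049795]), 'effort': array([-3.03644221e-03, -5.31812239e+01, -3.52721035e+01,  7.08875502e-02,
        2.44569022e-02, -7.80450205e-05]), 'eef_pos': array([203.78819918, 510.58421791, 218.86800582]), 'eef_rot': array([-3.14040288e+00, -8.39477092e-05,  2.76184345e+00]), 'wrist_force': array([-9.27601279e-04,  1.08111623e+00,  4.06516586e-01]), 'moment': array([-0.01872071, -0.02011074,  0.01647385]), 'finger_force': 0.0, 'finger_gap': 94.0433944831906}
14.0
scene {'fovy': 46.33925376365491, 'cx': 319.8387635141836, 'cy': 202.59209387085215, 'k1': -0.11889086391365968, 'origin': array([1209.88414864, -632.0256869 ,  714.56375685]), 'attitude': array([-2.13080002,  0.00950611,  0.86629408])}
top {'fovy': 49.09123411791781, 'cx': 317.49774570277054, 'cy': 203.27019569848747, 'k1': 0.0036522813068639707, 'origin': array([ 351.65705374,  -55.73613795, 1438.34147606]), 'attitude': array([-3.00252371, -0.00680846, -1.5496287 ])}
wrist {'fovy': 67.6209977333236, 'cx': 318.2625101787943, 'cy': 201.3377262568524, 'k1': -0.040006646684679174, 'origin': array([142.34806874, 535.03975609, 383.70708982]), 'attitude': array([2.90567910e+00, 1.55579630e-03, 1.19109944e+00])}
```

View pics/scene0.png

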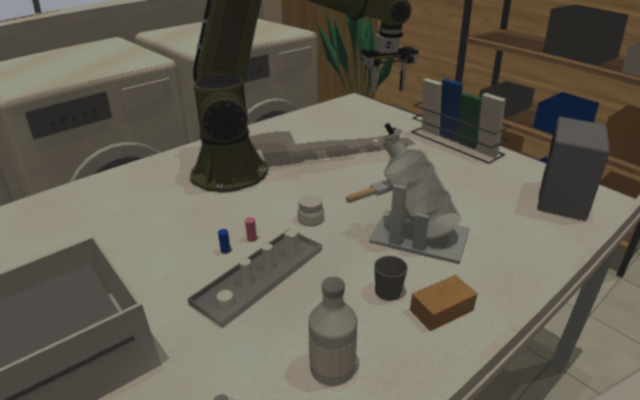

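View pics/top0.png

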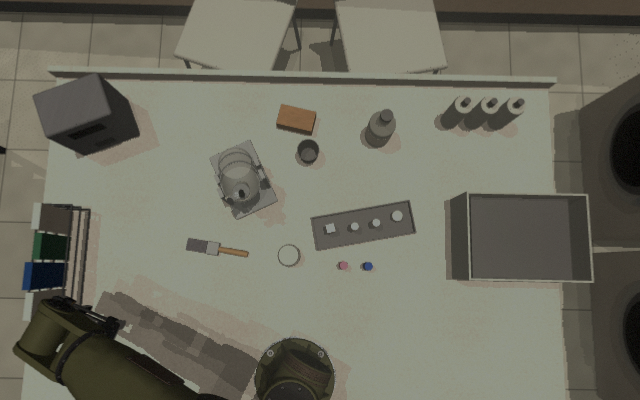

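The scene picture shows the tray (around 255,275), the canister (420,200), its black knob (390,130), and the arm. In the top picture the tray holds soap (330,229), two sticks (355,227) and (376,223), and the puck (397,216). The canister neck and knob are near (241,193). I'll enlarge these areas.

```bash
cat > h.py <<'E'
import numpy as np, cv2
from scipy.spatial.transform import Rotation as Ro
def cam(p):
    f=200/np.tan(np.radians(p['fovy'])/2)
    return f,Ro.from_euler('xyz',p['attitude']).as_matrix(),np.array(p['origin'])
def ray(p,uv):
    f,R,o=cam(p); d=(np.array(uv,float)-[p['cx'],p['cy']])/f; s=d.copy()
    for _ in range(20): s=d/(1+p['k1']*(s@s))
    v=R@np.r_[s,1]; return o,v/np.linalg.norm(v)
def plane(p,uv,z):
    o,v=ray(p,uv); return o+v*(z-o[2])/v[2]
def proj(p,X):
    f,R,o=cam(p); c=R.T@(np.array(X,float)-o); s=c[:2]/c[2]; return s*(1+p['k1']*(s@s))*f+[p['cx'],p['cy']]
def tri(*rays):
    A=sum(np.eye(3)-np.outer(v,v) for o,v in rays); b=sum((np.eye(3)-np.outer(v,v))@o for o,v in rays)
    X=np.linalg.solve(A,b); return X,[np.linalg.norm(np.cross(X-o,v)) for o,v in rays]
E
python3 - <<'E'
import cv2,numpy as np
t=cv2.imread('pics/top0.png'); s=cv2.imread('pics/scene0.png')
a=cv2.resize(t[135:225,200:285],None,fx=4.5,fy=4.5,interpolation=2)
a=np.clip(a*1.6,0,255)
b=cv2.resize(s[115:205,345:430],None,fx=4.5,fy=4.5,interpolation=2); b=np.clip(b*1.6,0,255)
c=cv2.resize(t[195:255,305:420],None,fx=3.3,fy=3.3,interpolation=2)
m=np.zeros((610,770,3)); m[:a.shape[0],:a.shape[1]]=a; m[:b.shape[0],385:385+b.shape[1]]=b; m[408:408+c.shape[0],:c.shape[1]]=c
cv2.imwrite('pics/m0.png',m[:600])
E
```

```text
[ WARN:0@0.165] global loadsave.cpp:1063 imwrite_ Unsupported depth image for selected encoder is fallbacked to CV_8U.
```

View pics/m0.png

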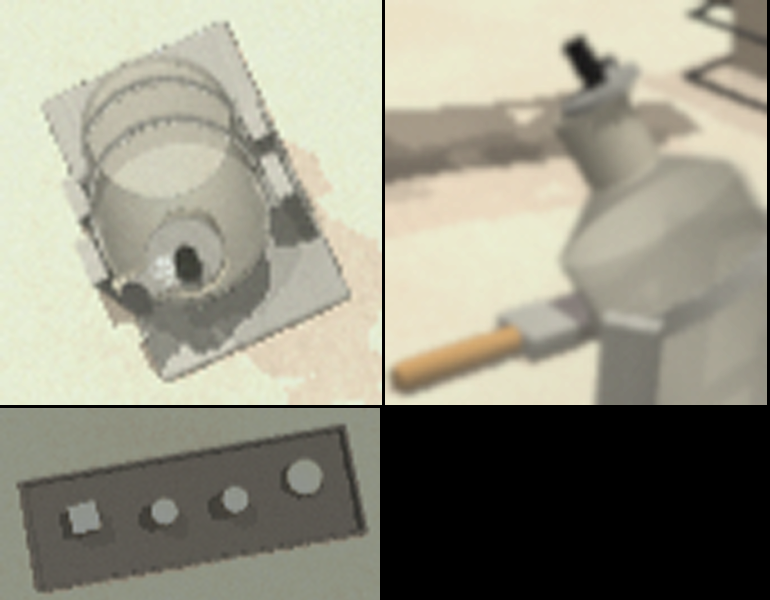

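The mosaic shows the canister plate, with the knob in the top view at about (241.6,193) px and in the scene view from its top at about (387,125) to its base at (393,134). In the tray the objects run soap, stick, stick, puck.

```bash
python3 - <<'E'
from cell import manip; from h import *
T=manip.camera_params('top'); S=manip.camera_params('scene')
t=cv2.imread('pics/top0.png'); s=cv2.imread('pics/scene0.png')
# knob: dark mask
def dark(im,x0,y0,x1,y1,th):
    g=im[y0:y1,x0:x1].max(2)<th; n,l,st,c=cv2.connectedComponentsWithStats(g.astype(np.uint8))
    return [(st[i,4],c[i]+[x0,y0]) for i in range(1,n) if st[i,4]>5]
a=dark(t,230,180,255,205,45); b=dark(s,375,115,405,140,45); print(a,b)
ka=max(a,key=lambda q:q[0])[1]; kb=max(b,key=lambda q:q[0])[1]
print('knob',tri(ray(T,ka),ray(S,kb)))
# plate edges
for e in ([(228,22),(350,295)],[(44,105),(165,380)],[(44,105),(228,22)],[(165,380),(350,295)]):
    P=[plane(T,(200+u/4.5,135+v/4.5),5) for u,v in e]; d=P[1]-P[0]; print('plate',P[0][:2].round(),P[1][:2].round(),np.degrees(np.arctan2(d[1],d[0])))
# tray tops
g=cv2.cvtColor(t,6)[195:255,305:420]; n,l,st,c=cv2.connectedComponentsWithStats((g>105).astype(np.uint8))
for i in range(1,n):
    if 20<st[i,4]<400: print(st[i],plane(T,c[i]+[305,195],64)[:2].round(1),plane(T,c[i]+[305,195],28)[:2].round(1))
for q in [(20,485),(345,427),(366,533),(38,592)]: print('tray',plane(T,(305+q[0]/3.3,195+(q[1]-408)/3.3),18)[:2].round())
for n_,z in (('brush',10),): print(plane(T,(190,242),z),plane(T,(248,253),z)); 
print('tub',plane(T,(289,255),60),'cup',plane(T,(308,152),75))
E
```

```text
[(np.int32(26), array([241.15384615, 192.80769231]))] [(np.int32(40), array([389.075, 128.6  ]))]
knob (array([538.21341651, 145.24605879, 281.11210054]), [np.float64(1.0138064708272092), np.float64(1.013806470827221)])
plate [763. 168.] [559.  70.] -154.34013901111092
plate [696. 302.] [493. 203.] -153.9441429330493
plate [696. 302.] [763. 168.] -63.50942419411069
plate [493. 203.] [559.  70.] -63.68895426748726
[87 15 11 11 92] [ 511.9 -312.9] [ 516.1 -319.6]
[67 24  8  8 48] [ 488.1 -246.4] [ 491.7 -251.3]
[46 27  8  8 50] [ 475.8 -178.7] [ 479.  -181.9]
[20 28 11 10 75] [ 467.9 -102.3] [ 470.9 -103.5]
tray [501. -41.]
tray [ 566. -363.]
tray [ 461. -383.]
tray [396. -61.]
[415.69819569 349.80598292  10.        ] [384.21744758 160.3123449   10.        ]
tub [379.59010317  24.54168514  60.        ] cup [707.35522295 -27.13503216  75.        ]
```

```bash
cat >> h.py <<'E'
def go(st,X,yaw=None):
    R=Ro.from_euler('xyz',st['eef_rot']).as_matrix(); d=R.T@(np.array(X)-st['eef_pos'])/10
    y=st['eef_rot'][2]; turn=0 if yaw is None else -((np.degrees(yaw-y)+180)%360-180)/5
    return d.round(2),round(turn,2)
E
python3 -m creep '[[-1,[0,0,-10],0],[-1,[0,0,-11],0],[-1,[-48,-18,-11],-9.6],[-1,[-48,-18,-11],-9.6],[-1,[-48,-18,-11],-9.6],[-1,[-48,-18,-11],-9.6],[-1,[-48,-18,-11],-9.6],[-1,[-48,-18,-11],-9.6],[-1,[-48,-18,-11],-9.6],[-1,[-48,-18,-11],-9.6],[-1,[-48,-18,-11],-9.6],[-1,[-48,-18,-11],-9.6]]'
python3 - <<'E'
from cell import manip; from h import *
s=manip.read_state(); print(s['eef_pos'],s['eef_rot'],s['joints'].round(2)); print(go(s,[581,166,330],np.radians(206)))
E
```

```text
clock: 1.35
eef_pos: [552.6, 192.9, 328.5]
eef_rot: [3.141, -0.0, -2.684]
wrist_force: [0.1, 0.7, -0.3]
finger_gap: 2.1
finger_force: 0.0
[552.62777905 192.871533   328.52647885] [ 3.14149823e+00 -1.94706667e-04 -2.68372554e+00] [ 0.27  0.33  1.24  0.    1.58 -1.76]
(array([-1.36, -3.66, -0.15]), np.float64(0.05))
```

```bash
python3 -m creep '[[-1,[-1.4,-3.7,0],0],[-1,[-1.4,-3.7,0],0],[-1,[-1.4,-3.7,0],0],[-1,[-1.4,-3.7,0],0]]'
python3 - <<'E'
from cell import manip; from h import *
import pickle
p=manip.camera_params('wrist'); im=manip.camera('wrist')[:,:,::-1]; cv2.imwrite('pics/w1.png',im); pickle.dump(p,open('w1.pkl','wb')); print(p['origin'],manip.read_state()['eef_pos'])
print(proj(p,[545,149,260]))
E
```

```text
clock: 1.75
eef_pos: [579.7, 168.4, 328.7]
eef_rot: [3.141, -0.0, -2.683]
wrist_force: [-0.2, -0.5, -0.4]
finger_gap: 0.5
finger_force: 0.0
[520.40009381 137.79065194 493.42820976] [579.65591838 168.62184485 328.87182574]
[317.20928059 165.25608065]
```

View pics/w1.png

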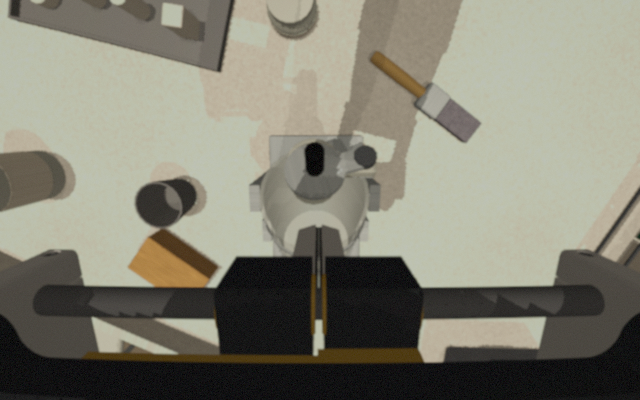

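The wrist view shows the knob at (315,159) and the pivot post at (365,156). The plate is symmetric about column 316, which confirms the 26° yaw. I'll go behind the knob and push.

```bash
python3 -m creep '[[-1,[9,0.6,0],0],[-1,[9,0.6,0],0],[-1,[9,0.6,2.5],0],[-1,[9,0.6,4.9],0],[-1,[9,0.6,4.9],0],[-1,[8,0.6,4.7],0],[-1,[7.2,0.6,4.2],0],[-1,[6.4,0.6,3.8],0],[-1,[5.8,0.6,3.4],0],[-1,[5.1,0.6,3.1],0],[-1,[4.5,0.6,2.8],0],[-1,[4.5,0.6,2.8],0]]'
python3 -m creep '[[-1,[0,-2.6,0],0],[-1,[0,-2.6,0],0],[-1,[-2,-2.6,-0.5],0],[-1,[-2,-2.6,-0.5],0],[-1,[-2,-1.5,-0.5],0]]'
python3 - <<'E'
from cell import manip; from h import *
import pickle
p=manip.camera_params('wrist'); im=manip.camera('wrist')[:,:,::-1]; cv2.imwrite('pics/w2.png',im[60:300,160:480]); 
E
```

```text
clock: 3.0
eef_pos: [532.1, 155.7, 299.6]
eef_rot: [3.133, -0.014, -2.68]
wrist_force: [-45.6, 10.5, -0.5]
finger_gap: 0.6
finger_force: 20.0
clock: 3.5
eef_pos: [561.8, 148.7, 305.7]
eef_rot: [-3.141, 0.0, -2.684]
wrist_force: [0.4, -0.9, 0.1]
finger_gap: 0.7
finger_force: 0.0
```

View pics/w2.png

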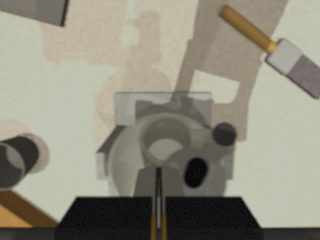

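The cover has moved to about 1.0 rad: the knob is at (195,172) in the crop and the neck mouth is exposed at (168,140). Next I'll push sideways towards +y.

```bash
python3 -m creep '[[-1,[0,0.6,0],0],[-1,[0,1.2,0],0],[-1,[-0.2,1.8,0],0],[-1,[-0.3,2.4,0],0],[-1,[-0.3,3.0,0],0],[-1,[-0.2,3.6,0],0],[-1,[0,4.2,0],0],[-1,[0.2,4.7,0],0],[-1,[0.3,5.1,0],0],[-1,[0.3,5.3,0],0],[-1,[0.3,5.3,0],0]]'
python3 -m creep '[[-1,[0,-1.5,0],0],[-1,[-3,-5,-4],0],[-1,[-3,-5,-4],0],[-1,[-3,-5,-4],0]]'
python3 - <<'E'
from cell import manip; from h import *
import pickle
p=manip.camera_params('wrist'); im=manip.camera('wrist')[:,:,::-1]; cv2.imwrite('pics/w3full.png',im); pickle.dump(p,open('w3.pkl','wb'))
q=proj(p,[545,149,260]); print(q,manip.read_state()['eef_pos'])
x,y=q.astype(int); x0=max(x-80,0);y0=max(y-80,0); print(x0,y0)
cv2.imwrite('pics/w3.png',cv2.resize(im[y0:y0+150,x0:x0+200],None,fx=4,fy=4,interpolation=2))
im=manip.camera('scene')[:,:,::-1]; cv2.imwrite('pics/s3.png',im)
im=manip.camera('top')[:,:,::-1]; cv2.imwrite('pics/t3.png',im)
E
```

```text
clock: 4.65
eef_pos: [535.6, 194.8, 305.6]
eef_rot: [3.141, -0.0, -2.683]
wrist_force: [-0.6, -1.7, -1.3]
finger_gap: 0.2
finger_force: 0.7
clock: 5.05
eef_pos: [586.1, 161.8, 346.4]
eef_rot: [-3.142, 0.002, -2.685]
wrist_force: [-0.0, 0.3, -0.5]
finger_gap: 0.3
finger_force: 0.0
[327.67364763 159.28489889] [585.27587943 162.33987189 345.3440087 ]
247 79
```

View pics/w3.png

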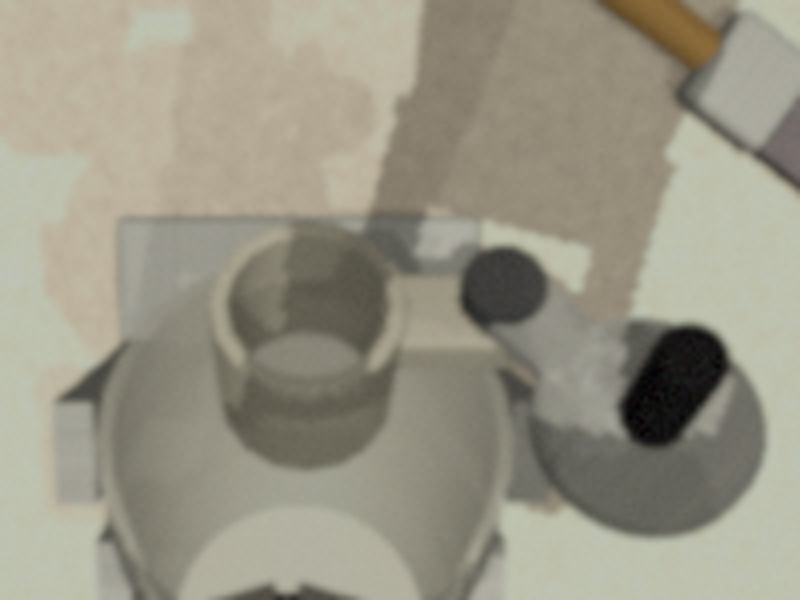

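The cover is now well clear at about 2.1 rad. In the crop the rim's outer edge spans columns 211 to 407 with its top at row 222, and the pivot cap is at (504,285). I'll compute the mouth position from the rim's extents.

```bash
python3 - <<'E'
from h import *; import pickle
from scipy.optimize import fsolve
p=pickle.load(open('w3.pkl','rb'))
f=np.radians(26); a=np.radians(35)
h=np.array([np.cos(f),np.sin(f),0]); yc=np.array([-np.sin(f),np.cos(f),0]); up=np.array([0,0,1])
xc=h*np.cos(a)+up*np.sin(a); zc=-h*np.sin(a)+up*np.cos(a)
t=np.linspace(0,2*np.pi,181)
def ext(M,r): 
    P=np.array([proj(p,M+r*(np.cos(k)*xc+np.sin(k)*yc)) for k in t]); return P[:,0].min(),P[:,0].max(),P[:,1].min(),P[:,1].max()
def crop(u,v): return 247+(u+.5)/4-.5, 79+(v+.5)/4-.5
L,_=crop(211,0);Rr,_=crop(407,0);_,tp=crop(0,222)
def e(q):
    l,r,t_,b=ext(np.array([q[0],q[1],259.6]),21); return [(l+r)/2-(L+Rr)/2,t_-tp]
M=np.r_[fsolve(e,[545,149]),259.6]; print('M',M,ext(M,21),'meas',L,Rr,tp)
e3=ext(M,17); print('inner crop',[(e3[0]-247)*4,(e3[1]-247)*4,(e3[2]-79)*4,(e3[3]-79)*4])
e3=ext(M,21); print('outer crop',[(e3[0]-247)*4,(e3[1]-247)*4,(e3[2]-79)*4,(e3[3]-79)*4])
for th in (2.0,2.15,2.3):
    K=M+40*yc+40*(np.sin(th)*xc-np.cos(th)*yc)
    print(th,[((proj(p,K+s*zc)-[247,79])*4).round() for s in(6,34)])
# TCP-camera check : fingertip w1
p1=pickle.load(open('w1.pkl','rb')); print('tip proj w1',proj(p1,[579.66,168.62,314.9]))
# scene/top check
from cell import manip
for n in('scene','top'):
    P=manip.camera_params(n); C=[proj(P,M+21*(np.cos(k)*xc+np.sin(k)*yc)) for k in t]; C=np.array(C)
    im=cv2.imread('pics/%s3.png'%n[0]); c=proj(P,M).astype(int); x0,y0=c-[30,25]
    z=cv2.resize(im[y0:y0+60,x0:x0+60],None,fx=6,fy=6,interpolation=2)
    cv2.polylines(z,[((C-[x0,y0]+.5)*6-.5).astype(np.int32)],True,(0,0,255),1)
    cv2.imwrite('pics/chk_%s.png'%n,z)
cv2.imwrite('pics/chk.png',np.hstack([cv2.imread('pics/chk_scene.png'),cv2.imread('pics/chk_top.png')]))
im=cv2.imread('pics/w3full.png'); print(M-[545,149,259.6])
E
```

```text
M [543.51955477 144.72531061 259.6       ] (np.float64(298.74411699038217), np.float64(349.0058830096164), np.float64(134.1249999999608), np.float64(178.04196283730056)) meas 299.375 348.375 134.125
inner crop [np.float64(226.13718715465848), np.float64(388.8712939446268), np.float64(236.27873344427326), np.float64(378.44637956264216)]
outer crop [np.float64(206.97646796152867), np.float64(408.02353203846565), np.float64(220.49999999984323), np.float64(396.16785134920224)]
2.0 [array([602., 455.]), array([642., 392.])]
2.15 [array([627., 442.]), array([670., 377.])]
2.3 [array([649., 425.]), array([695., 358.])]
tip proj w1 [320.48077604 238.05925442]
[-1.48044523 -4.27468939  0.        ]
```

View pics/chk.png

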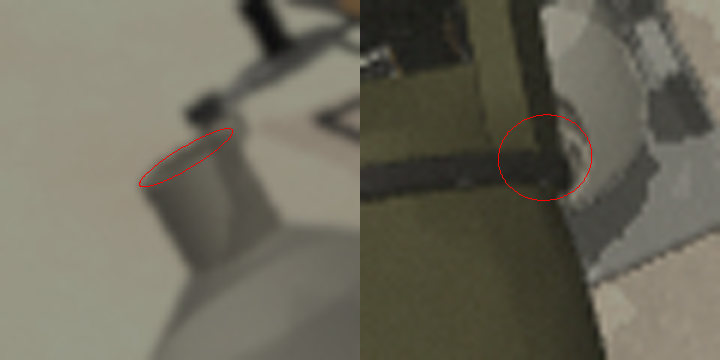

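The projected rim lies right on the mouth in the scene view, so M ≈ (543.5, 144.7, 259.6). Next I'll hover over the sticks and measure them.

```bash
python3 -m creep '[[0.05,[22.2,-30.8,0],5.2],[0.05,[22.2,-30.8,0],5.2],[0.05,[22.2,-30.8,0],5.2],[0.05,[22.2,-30.8,0],5.2],[0.05,[22.2,-30.8,16.5],5.2],[0.05,[22.2,-30.8,16.5],5.2],[0.05,[22.2,-30.8,16.5],5.2],[0.05,[22.2,-30.8,16.5],5.2],[0.05,[22.2,-30.8,16.5],5.2],[0.05,[22.2,-30.8,16.5],5.2],[0.05,[22.2,-30.8,16.5],5.2],[0.05,[22.2,-30.8,16.5],5.2]]' 10
python3 - <<'E'
from cell import manip; from h import *
s=manip.read_state()
p=manip.camera_params('wrist'); im=manip.camera('wrist')[:,:,::-1]; cv2.imwrite('pics/w4.png',im)
print(p['origin'],s['eef_pos'],s['eef_rot'])
for q in ([475.8,-178.7,64],[488.1,-246.4,64]): print(proj(p,q))
g=cv2.cvtColor(im,6); 
print([g[tuple(proj(p,q)[::-1].astype(int))] for q in ([475.8,-178.7,64],[488.1,-246.4,64])])
E
```

```text
clock: 6.4
eef_pos: [522.4, -210.3, 181.8]
eef_rot: [-3.141, 0.002, -3.136]
wrist_force: [-0.4, 0.0, 0.3]
finger_gap: 49.4
finger_force: 0.0
[ 455.75726308 -211.2975738   346.47378006] [ 522.35818232 -210.30242456  181.82460133] [-3.14103562e+00  1.57881431e-03 -3.13629352e+00]
[353.24911786 151.40912962]
[281.27066303 164.14124806]
[np.uint8(157), np.uint8(146)]
```

View pics/w4.png

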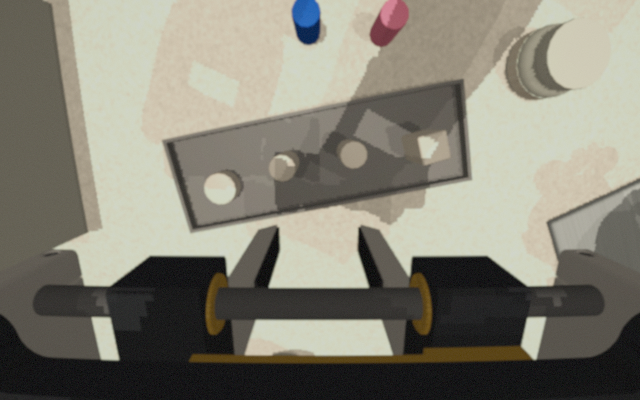

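The wrist view shows the stick tops at about (353,154) and (284,166), the soap at (432,147) and the puck at (222,188).

```bash
python3 - <<'E'
from cell import manip; from h import *
p=manip.camera_params('wrist'); im=cv2.imread('pics/w4.png'); s=manip.read_state()
g=cv2.cvtColor(im,6)
for x0,y0 in((325,125),(255,137)):
    z=cv2.resize(g[y0:y0+56,x0:x0+60],None,fx=4,fy=4,interpolation=2)
    c=cv2.HoughCircles(cv2.GaussianBlur(z,(0,0),3),cv2.HOUGH_GRADIENT,1,15,param1=60,param2=12,minRadius=50,maxRadius=60)
    for q in c[0][:3]:
        uv=(q[0]+.5)/4-.5+x0,(q[1]+.5)/4-.5+y0; X=plane(p,uv,64); print(np.round(uv,1),q[2]/4,X.round(1))
cv2.imwrite('pics/w4c.png',cv2.resize(im[110:210,230:400],None,fx=4,fy=4,interpolation=2))
for X in([477,-179,130],): print(go(s,X))
E
```

```text
[353.  154.5] 13.3 [ 478.8 -178.8   64. ]Traceback (most recent call last):
  File "<stdin>", line 7, in <module>
TypeError: 'NoneType' object is not subscriptable
```

```bash
python3 -m creep '[[0.05,[4.4,3.15,0],0],[0.05,[4.4,3.15,4],0],[0.05,[4.4,3.15,8],0],[0.05,[4.4,3.15,11],0],[0.05,[4.4,3.15,12.7],0],[0.05,[4.4,3.15,12.7],0],[-1,[4.4,3.15,12.7],0],[-1,[4.4,3.15,12.7],0],[-1,[4.4,3.15,12.7],0],[-1,[4.4,3.15,12.7],0],[-1,[4.4,3.15,12.7],0],[-1,[4.4,3.15,12.7],0]]' 10
python3 - <<'E'
from cell import manip; from h import *
s=manip.read_state(); print(s['eef_pos'],s['eef_rot'])
print(go(s,[478,-179,300],np.radians(206)))
E
```

```text
clock: 7.65
eef_pos: [478.1, -180.0, 54.3]
eef_rot: [-3.142, 0.001, -3.138]
wrist_force: [0.3, 2.3, 7.0]
finger_gap: 26.2
finger_force: 10.0
[ 478.12828464 -179.95347884   54.30412014] [-3.14150659e+00  1.17808005e-03 -3.13758060e+00]
(array([-2.000e-02,  9.000e-02, -2.457e+01]), np.float64(-5.15))
```

```bash
python3 -m creep '[[-1,[0,0,-4],0],[-1,[0,0,-9],0],[-1,[0,0,-14],0],[-1,[0,0,-19],0],[-1,[-9.9,34,-29.6],-5.15],[-1,[-9.9,34,-29.6],-5.15],[-1,[-9.9,34,-29.6],-5.15],[-1,[-9.9,34,-29.6],-5.15],[-1,[-9.9,34,-29.6],-5.15],[-1,[-9.9,34,-29.6],-5.15],[-1,[-9.9,34,-29.6],-5.15],[-1,[-9.9,34,-29.6],-5.15]]'
python3 - <<'E'
from cell import manip; from h import *
s=manip.read_state(); print(s['eef_pos'],s['eef_rot'],s['finger_gap'])
print(go(s,[575.9,160.5,311],np.radians(206)))
E
```

```text
clock: 8.85
eef_pos: [575.6, 164.0, 350.4]
eef_rot: [3.141, 0.001, -2.685]
wrist_force: [-0.3, -0.8, 0.4]
finger_gap: 25.8
finger_force: 9.9
[575.55639831 164.02744099 350.40687564] [ 3.14149912e+00  9.31765623e-04 -2.68527794e+00] 25.773767277298948
(array([ 0.13, -0.33,  3.94]), np.float64(0.03))
```

```bash
python3 -m creep '[[-1,[0.1,-0.3,2],0],[-1,[0.1,-0.3,3.9],0],[-1,[0.1,-0.3,3.9],0],[-1,[0.6,-0.3,3.9],0],[-1,[1.0,-0.3,3.9],0],[-1,[1.4,-0.3,3.9],0],[-1,[1.8,-0.3,3.9],0],[-1,[2.2,-0.3,3.9],0],[-1,[2.6,-0.3,3.9],0],[-1,[3.0,-0.3,3.9],0],[-1,[3.0,-0.3,3.9],0]]'
python3 -m creep '[[-1,[0,0,-2],0],[-1,[0,0,-4],0],[-1,[0,0,-4],0]]'
python3 - <<'E'
from cell import manip; from h import *
s=manip.read_state(); print(s['eef_pos'],s['eef_rot'],s['finger_gap'])
p=manip.camera_params('scene'); im=manip.camera('scene')[:,:,::-1]; cv2.imwrite('pics/s5.png',im)
w=manip.camera('wrist')[:,:,::-1]
c=proj(p,s['eef_pos']); x,y=c.astype(int); print(c)
f=np.radians(26);P=s['eef_pos']; hh=np.array([np.cos(f),np.sin(f),0]); zc=-hh*.574+np.array([0,0,.819])
d0=proj(p,P-40*zc)-proj(p,P); d1=proj(p,P-[0,0,40])-proj(p,P); print('35deg dir',d0,'vertical',d1)
z=cv2.resize(im[y-50:y+60,x-50:x+50],None,fx=4,fy=4,interpolation=2); cv2.imwrite('pics/s5c.png',np.hstack([z,cv2.resize(w[60:280,220:420],None,fx=2,fy=2)]))
E
```

```text
clock: 9.95
eef_pos: [549.2, 144.4, 310.7]
eef_rot: [3.142, -0.0, -2.688]
wrist_force: [0.7, 0.4, -0.7]
finger_gap: 25.7
finger_force: 10.0
clock: 10.25
eef_pos: [550.0, 144.6, 352.8]
eef_rot: [-3.141, 0.003, -2.688]
wrist_force: [-0.2, 0.1, -0.7]
finger_gap: 25.5
finger_force: 10.0
[549.97896569 144.63309164 352.7768174 ] [-3.14070012e+00  3.08531603e-03 -2.68804408e+00] 25.454589947464424
[394.32496059 100.90227335]
35deg dir [ 8.78657276 15.13040837] vertical [-1.18491571 16.61391113]
```

View pics/s5c.png

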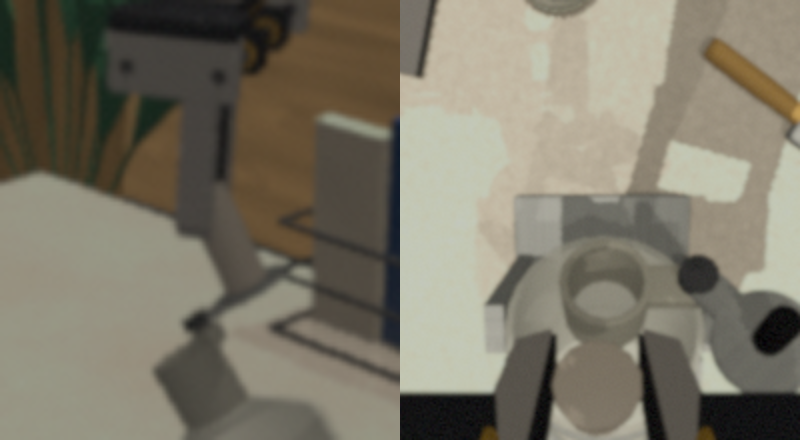

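The stick is tilted and parallel to the neck; its edge slope in the crop is about 29°, against 30° expected for 35° in the world. Now I'll insert it along the bore axis.

```bash
python3 -m creep '[[-1,[3.6,0.3,0],0],[-1,[3.6,0.3,2],0],[-1,[3.6,0.3,4.7],0],[-1,[3.6,0.3,4.7],0],[-1,[3.3,0.3,5.1],0],[-1,[3.0,0.3,5.6],0],[-1,[3.0,0.3,5.6],0]]'
python3 - <<'E'
from cell import manip; from h import *
s=manip.read_state(); d=s['eef_pos']-[543.5,144.7,259.6]; f=np.radians(26)
print('h,y,up',d[0]*np.cos(f)+d[1]*np.sin(f),-d[0]*np.sin(f)+d[1]*np.cos(f),d[2],s['wrist_force'],s['moment'])
E
```

```text
clock: 11.05
eef_pos: [521.7, 134.3, 294.3]
eef_rot: [3.141, -0.0, -2.688]
wrist_force: [-0.2, -0.5, -0.5]
finger_gap: 25.8
finger_force: 10.0
h,y,up -24.14020650343104 0.24129728392026273 34.74046502360534 [-0.23758363 -0.4968717  -0.53039196] [ 0.06055235  0.0530453  -0.00298878]
```

```bash
python3 -m creep '[[-1,[-0.5,0,0.4],0],[-1,[-0.8,0,0.8],0],[-1,[-1.1,0,1.2],0],[-1,[-1.25,0,1.5],0],[-1,[-1.25,0,1.5],0]]'
python3 - <<'E'
from cell import manip; from h import *
s=manip.read_state(); d=s['eef_pos']-[543.5,144.7,259.6]; f=np.radians(26)
print('h,y,up',d[0]*np.cos(f)+d[1]*np.sin(f),-d[0]*np.sin(f)+d[1]*np.cos(f),d[2])
E
```

```text
clock: 11.55
eef_pos: [532.7, 139.7, 279.1]
eef_rot: [3.141, -0.001, -2.688]
wrist_force: [0.1, -1.4, -0.2]
finger_gap: 25.8
finger_force: 10.0
h,y,up -11.940072074195685 0.26657643915143847 19.47218572373447
```

```bash
python3 -m creep '[[-0.2,[0,0,0],0],[-0.2,[0,0,0],0],[-0.2,[0,0,0],0],[-0.2,[0,0,-3],0],[-0.2,[0,0,-6.6],0],[-0.2,[-5.7,-0.3,-6.6],0],[-0.2,[-5.7,-0.3,-6.6],0],[-0.2,[-5.7,-0.3,-6.6],0],[-0.2,[-5.7,-0.3,-6.6],0]]'
python3 - <<'E'
from cell import manip; from h import *
import pickle
s=manip.read_state(); p=manip.camera_params('wrist'); im=manip.camera('wrist')[:,:,::-1]; sc=manip.camera('scene')[:,:,::-1]
cv2.imwrite('pics/w6.png',im); cv2.imwrite('pics/s6.png',sc)
M=np.array([543.5,144.7,259.6]); p3=pickle.load(open('w3.pkl','rb')); q3=proj(p3,M); q=proj(p,M); print(q3,q,s['eef_pos'],s['eef_rot'])
a=cv2.imread('pics/w3full.png'); z=lambda I,c:cv2.resize(cv2.getRectSubPix(I,(90,110),(float(c[0]),float(c[1]+25))),None,fx=3,fy=3)
za,zb=z(a,q3),z(np.ascontiguousarray(im),q)
s3=cv2.imread('pics/s3.png'); P=manip.camera_params('scene'); c=proj(P,M); y=lambda I:cv2.resize(cv2.getRectSubPix(np.ascontiguousarray(I),(90,110),(float(c[0]+30),float(c[1]+40))),None,fx=2.4,fy=3)
cv2.imwrite('pics/c6.png',np.hstack([za,zb,y(sc)]))
d=cv2.absdiff(za,zb).max(2)
for v in range(0,110,10): print([int(d[v*3:v*3+30,u*3:u*3+30].mean()) for u in range(0,90,10)])
E
```

```text
clock: 12.45
eef_pos: [584.6, 161.7, 345.5]
eef_rot: [3.142, -0.0, -2.688]
wrist_force: [-0.8, -0.1, -0.1]
finger_gap: 37.4
finger_force: 0.0
[323.85951948 155.34453144] [323.00099702 157.318053  ] [584.62245777 161.69014106 345.47637697] [ 3.14153656e+00 -4.78767002e-04 -2.68795573e+00]
[5, 5, 6, 5, 5, 5, 4, 7, 8]
[5, 4, 4, 9, 7, 5, 2, 4, 4]
[4, 4, 5, 6, 4, 4, 4, 4, 2]
[3, 3, 4, 5, 4, 3, 5, 5, 3]
[4, 4, 6, 5, 4, 4, 5, 3, 3]
[4, 4, 7, 3, 4, 3, 3, 4, 4]
[4, 4, 3, 3, 4, 3, 3, 4, 4]
[3, 3, 4, 9, 12, 5, 4, 4, 4]
[3, 3, 4, 5, 6, 5, 6, 4, 4]
[9, 3, 4, 8, 8, 4, 5, 12, 5]
[64, 16, 77, 105, 102, 74, 9, 65, 59]
```

The mouth region is unchanged from before the insertion, so the stick has left the neck and slid in. On to the second stick.

```bash
python3 -m creep '[[0.05,[23,-34.3,0],5.2],[0.05,[23,-34.3,0],5.2],[0.05,[23,-34.3,0],5.2],[0.05,[23,-34.3,0],5.2],[0.05,[23,-34.3,16.5],5.2],[0.05,[23,-34.3,16.5],5.2],[0.05,[23,-34.3,16.5],5.2],[0.05,[23,-34.3,16.5],5.2],[0.05,[23,-34.3,16.5],5.2],[0.05,[23,-34.3,16.5],5.2],[0.05,[23,-34.3,16.5],5.2],[0.05,[23,-34.3,16.5],5.2]]' 10
python3 - <<'E'
from cell import manip; from h import *
s=manip.read_state(); p=manip.camera_params('wrist'); im=manip.camera('wrist')[:,:,::-1]; print(s['eef_pos'],s['eef_rot'])
cv2.imwrite('pics/w7.png',im)
g=cv2.cvtColor(im,6); c=proj(p,[489,-247,64]); print(c); x0,y0=(c-30).astype(int)
z=cv2.resize(g[y0:y0+60,x0:x0+60],None,fx=4,fy=4,interpolation=2)
for th in (6,8,10,12):
  k=cv2.HoughCircles(cv2.GaussianBlur(z,(0,0),2),cv2.HOUGH_GRADIENT,1,15,param1=40,param2=th,minRadius=49,maxRadius=59)
  if k is None: continue
  for q in k[0][:4]:
    uv=(q[0]+.5)/4-.5+x0,(q[1]+.5)/4-.5+y0; X=plane(p,uv,64); print(th,np.round(uv,1),q[2]/4,X.round(1))
cv2.imwrite('pics/w7c.png',z)
E
```

```text
clock: 13.75
eef_pos: [529.1, -246.5, 182.0]
eef_rot: [-3.141, 0.002, 3.141]
wrist_force: [-0.2, 0.3, -0.4]
finger_gap: 49.2
finger_force: 0.0
[ 529.08163618 -246.50807985  182.04730285] [-3.14105272e+00  1.50728450e-03  3.14146093e+00]
[318.71880618 158.126353  ]
6 [319. 161.] 13.125 [ 491.7 -246.7   64. ]
8 [319. 161.] 13.125 [ 491.7 -246.7   64. ]
10 [319. 161.] 13.125 [ 491.7 -246.7   64. ]
12 [319. 161.] 13.125 [ 491.7 -246.7   64. ]
```

```bash
python3 -m creep '[[0.05,[3.8,0,0],0],[0.05,[3.8,0,4],0],[0.05,[3.8,0,8],0],[0.05,[3.8,0,11],0],[0.05,[3.8,0,12.7],0],[0.05,[3.8,0,12.7],0],[-1,[3.8,0,12.7],0],[-1,[3.8,0,12.7],0],[-1,[3.8,0,12.7],0],[-1,[3.8,0,12.7],0],[-1,[3.8,0,12.7],0],[-1,[3.8,0,12.7],0]]' 10
python3 - <<'E'
from cell import manip; from h import *
s=manip.read_state(); print(go(s,[575.9,160.5,350],np.radians(206)))
E
```

```text
clock: 15.0
eef_pos: [491.2, -247.2, 54.5]
eef_rot: [-3.141, 0.001, 3.141]
wrist_force: [0.1, 2.8, 6.6]
finger_gap: 26.1
finger_force: 10.0
(array([ -8.5 ,  40.76, -29.55]), np.float64(-5.2))
```

```bash
python3 -m creep '[[-1,[0,0,-4],0],[-1,[0,0,-9],0],[-1,[0,0,-14],0],[-1,[0,0,-19],0],[-1,[-8.5,40.8,-29.5],-5.2],[-1,[-8.5,40.8,-29.5],-5.2],[-1,[-8.5,40.8,-29.5],-5.2],[-1,[-8.5,40.8,-29.5],-5.2],[-1,[-8.5,40.8,-29.5],-5.2],[-1,[-8.5,40.8,-29.5],-5.2],[-1,[-8.5,40.8,-29.5],-5.2],[-1,[-8.5,40.8,-29.5],-5.2]]'
python3 -m creep '[[-1,[0,0,0],0],[-1,[0,0,0],0],[-1,[0,0,0],0]]'
python3 - <<'E'
from cell import manip; from h import *
s=manip.read_state(); print(go(s,[575.9,160.5,311],np.radians(206)))
E
```

```text
clock: 16.2
eef_pos: [569.8, 134.5, 342.2]
eef_rot: [-3.141, 0.0, -2.688]
wrist_force: [0.0, -1.0, -0.2]
finger_gap: 26.0
finger_force: 9.9
clock: 16.5
eef_pos: [569.7, 131.5, 341.0]
eef_rot: [3.142, -0.001, -2.689]
wrist_force: [0.1, -0.5, -0.1]
finger_gap: 25.6
finger_force: 9.9
(array([-1.82,  2.33,  3.  ]), np.float64(-0.01))
```

```bash
python3 -m creep '[[-1,[-1.8,2.3,0],0],[-1,[-1.8,2.3,1.5],0],[-1,[-1.8,2.3,3.0],0],[-1,[-1.8,2.3,3.0],0],[-1,[-1.2,2.3,3],0],[-1,[-0.8,2.3,3],0],[-1,[-0.4,2.3,3],0],[-1,[0,2.3,3],0],[-1,[0.4,2.3,3],0],[-1,[0.8,2.3,3],0],[-1,[1.1,2.3,3],0],[-1,[1.1,2.3,3],0]]'
python3 -m creep '[[-1,[0,0,-2],0],[-1,[0,0,-4],0],[-1,[0,0,-4],0]]'
python3 - <<'E'
from cell import manip; from h import *
s=manip.read_state(); print(go(s,[516.2,131.4,306],np.radians(206)))
p=manip.camera_params('scene'); im=manip.camera('scene')[:,:,::-1]; a=cv2.imread('pics/s5.png'); cv2.imwrite('pics/s8.png',im)
print(np.abs(im[50:140,344:444].astype(int)-a[50:140,344:444]).max(2).reshape(9,10,10,10).mean((1,3)).astype(int))
E
```

```text
clock: 17.7
eef_pos: [549.5, 148.3, 311.4]
eef_rot: [3.141, -0.0, -2.688]
wrist_force: [-0.3, 0.6, 1.4]
finger_gap: 25.5
finger_force: 10.0
clock: 18.0
eef_pos: [550.2, 148.5, 353.5]
eef_rot: [-3.141, 0.003, -2.688]
wrist_force: [-0.4, 0.1, 0.1]
finger_gap: 25.6
finger_force: 10.0
(array([ 3.82, -0.04,  4.74]), np.float64(-0.0))
[[ 1  1  6  5  5  4  7  9  0  0]
 [ 1  1  6  3  1  5 11  1  0  0]
 [ 1  1  3  3  4  6  3  0  0  0]
 [ 1  1  1  1  3 11  1  0  0  1]
 [ 0  0  0  0  4  9  1  0  0  1]
 [ 0  0  0  0  9  4  2  0  0  1]
 [ 0  0  0  0  1  6  2  0  0  0]
 [ 0  0  0  0  0  1  0  0  0  0]
 [ 0  0  0  0  0  1  0  0  0  0]]
```

```bash
python3 -m creep '[[-1,[3.8,0,0],0],[-1,[3.8,0,2],0],[-1,[3.8,0,4.7],0],[-1,[3.8,0,4.7],0],[-1,[3.5,0,5.1],0],[-1,[3.2,0,5.6],0],[-1,[3.1,0,5.8],0],[-1,[3.1,0,5.8],0]]'
python3 - <<'E'
from cell import manip; from h import *
s=manip.read_state(); d=s['eef_pos']-[543.5,144.7,259.6]; f=np.radians(26)
print('h,y,up',d[0]*np.cos(f)+d[1]*np.sin(f),-d[0]*np.sin(f)+d[1]*np.cos(f),d[2])
E
```

```text
clock: 18.85
eef_pos: [522.2, 134.9, 293.2]
eef_rot: [3.142, -0.0, -2.688]
wrist_force: [-1.2, -0.4, -1.0]
finger_gap: 25.4
finger_force: 10.0
h,y,up -23.409184678012902 0.5301380585158402 33.598427480129715
```

```bash
python3 -m creep '[[-1,[-0.4,0,0.4],0],[-1,[-0.7,0,0.8],0],[-1,[-1.0,0,1.2],0],[-1,[-1.2,0,1.4],0],[-1,[-1.2,0,1.4],0]]'
python3 -m creep '[[-0.2,[0,0,0],0],[-0.2,[0,0,0],0],[-0.2,[0,0,0],0],[-0.2,[0,0,-3],0],[-0.2,[0,0,-6.6],0],[-0.2,[-5.7,-0.3,-6.6],0],[-0.2,[-5.7,-0.3,-6.6],0],[-0.2,[-5.7,-0.3,-6.6],0],[-0.2,[-5.7,-0.3,-6.6],0]]'
python3 - <<'E'
from cell import manip; from h import *
import pickle
s=manip.read_state(); p=manip.camera_params('wrist'); im=manip.camera('wrist')[:,:,::-1]; sc=manip.camera('scene')[:,:,::-1]
cv2.imwrite('pics/w9.png',im); cv2.imwrite('pics/s9.png',sc)
M=np.array([543.5,144.7,259.6]); p3=pickle.load(open('w3.pkl','rb')); q3=proj(p3,M); q=proj(p,M); print(s['eef_pos'])
a=cv2.imread('pics/w3full.png'); z=lambda I,c:cv2.resize(cv2.getRectSubPix(np.ascontiguousarray(I),(100,130),(float(c[0]),float(c[1]+25))),None,fx=2.5,fy=3)
P=manip.camera_params('scene'); c=proj(P,M); y=lambda I:cv2.resize(cv2.getRectSubPix(np.ascontiguousarray(I),(100,130),(float(c[0]+30),float(c[1]+50))),None,fx=2.5,fy=3)
za,zb=z(a,q3),z(im,q)
cv2.imwrite('pics/c9.png',np.hstack([zb,y(cv2.imread('pics/s3.png')),y(sc)]))
d=cv2.absdiff(za,zb).max(2); d=cv2.resize(d,(10,13),interpolation=cv2.INTER_AREA); print(d)
E
```

```text
clock: 19.35
eef_pos: [532.9, 140.1, 278.9]
eef_rot: [3.141, -0.001, -2.688]
wrist_force: [-0.2, 0.8, -1.1]
finger_gap: 25.6
finger_force: 10.0
clock: 20.25
eef_pos: [584.9, 162.1, 345.2]
eef_rot: [3.141, -0.0, -2.688]
wrist_force: [0.1, -0.4, 0.7]
finger_gap: 37.5
finger_force: 0.0
[584.86659532 162.13074773 345.18721832]
[[  5   5   5   4   5   4   8   4   3   4]
 [  4   5   4   4   4   4   6   4   7   8]
 [  5   5   5   7  11   5   4   4   4   4]
 [  7   4   5   7   7   5   4   4   4   3]
 [  6   4   5   4   5   4   4   5   5   3]
 [  4   4   5   8   4   4   6   4   5   6]
 [  4   4   5   6   4   4   3   4   5   5]
 [  4   4   4   3   4   5   3   5   5   4]
 [  4   4   4   4   9   8   5   5   5   4]
 [  5   4   3   4   7   6   6   5   5   5]
 [  8   6   4   7   9   6   4   9   8   5]
 [ 67  46  45  92 111  90  37  46  41  61]
 [107  74  63  88 118  92  62  56  90 110]]
```

View pics/c9.png

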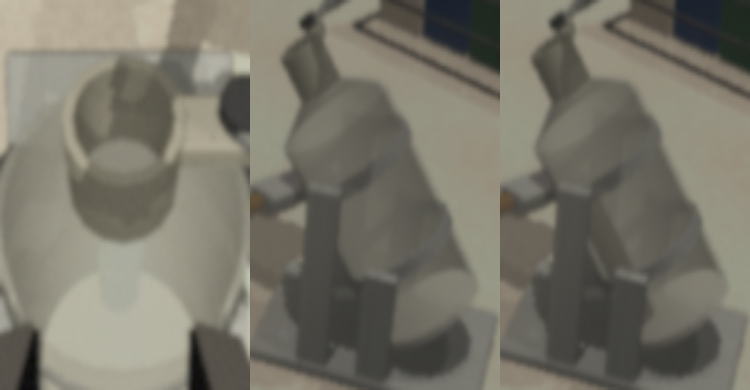

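The neck is empty and a stick is faintly visible inside the body at (120,270). The scene view changed between the cradle posts, so both sticks are down. Next I'll close the cover, pushing the knob back along its arc.

```bash
python3 -m creep '[[-1,[3.15,10,0],0],[-1,[3.15,10,0],0],[-1,[3.15,10,0],0],[-1,[3.15,10,2],0],[-1,[3.15,10,4.1],0],[-1,[3.15,10,4.1],0]]'
python3 -m creep '[[-1,[0,-1.1,0],0],[-1,[-0.35,-1.8,-0.25],0],[-1,[-0.65,-2.5,-0.45],0],[-1,[-0.8,-3.1,-0.55],0],[-1,[-0.85,-3.8,-0.6],0],[-1,[-0.8,-4.5,-0.55],0],[-1,[-0.65,-5.2,-0.45],0],[-1,[-0.4,-5.8,-0.25],0],[-1,[-0.15,-6.3,-0.1],0],[-1,[-0.15,-6.3,-0.1],0]]'
python3 - <<'E'
from cell import manip; from h import *
s=manip.read_state(); d=s['eef_pos']-[543.5,144.7,259.6]; f=np.radians(26)
print('h,y,up',d[0]*np.cos(f)+d[1]*np.sin(f),-d[0]*np.sin(f)+d[1]*np.cos(f),d[2])
p=manip.camera_params('scene'); im=manip.camera('scene')[:,:,::-1]
g=(im[95:160,365:440].max(2)<45).astype(np.uint8); n,l,st,c=cv2.connectedComponentsWithStats(g); print([(st[i,4],(c[i]+[365,95]).round(1)) for i in range(1,n) if st[i,4]>8])
h=np.array([np.cos(f),np.sin(f),0]); yc=np.array([-np.sin(f),np.cos(f),0]); up=np.array([0,0,1]);a=np.radians(35)
xc=h*np.cos(a)+up*np.sin(a); zc=-h*np.sin(a)+up*np.cos(a)
for t in (0,.5,.9,1.2,1.57,2.3): print(t,proj(p,np.array([543.5,144.7,259.6])+40*yc+40*(np.sin(t)*xc-np.cos(t)*yc)+20*zc).round(1))
E
```

```text
clock: 20.95
eef_pos: [512.4, 237.7, 302.5]
eef_rot: [3.141, -0.003, -2.688]
wrist_force: [0.3, -0.8, -0.2]
finger_gap: 0.1
finger_force: 0.0
clock: 21.95
eef_pos: [542.1, 181.5, 304.9]
eef_rot: [-3.141, -0.001, -2.689]
wrist_force: [0.3, -0.1, -0.5]
finger_gap: 0.4
finger_force: 0.0
h,y,up 14.88805518023915 33.72612252283019 45.326486095945995
[(np.int32(49), array([397.3, 124.1]))]
0 [385.3 130.7]
0.5 [392.7 126.6]
0.9 [398.2 122.9]
1.2 [401.5 120.3]
1.57 [404.  117.8]
2.3 [403.3 115.7]
```

```bash
python3 -m creep '[[-1,[0,1,0],0],[-1,[0,1,-4.5],0],[-1,[0,1,-4.5],0],[-1,[-2.1,-1.9,-4.5],0],[-1,[-2.1,-1.9,-4.5],0],[-1,[-2.1,-1.9,-1.3],0],[-1,[-2.1,-1.9,-1.3],0]]'
python3 -m creep '[[-1,[0.6,0,0.1],0],[-1,[1.1,-0.2,0.2],0],[-1,[1.5,-0.5,0.5],0],[-1,[1.9,-0.8,0.8],0],[-1,[2.3,-1.1,1.1],0],[-1,[2.7,-1.3,1.4],0],[-1,[3.1,-1.4,1.65],0],[-1,[3.4,-1.5,1.85],0],[-1,[3.6,-1.5,2.0],0],[-1,[3.75,-1.5,2.05],0],[-1,[3.75,-1.5,2.05],0]]'
cat > th.py <<'E'
from cell import manip; from h import *
s=manip.read_state(); d=s['eef_pos']-[543.5,144.7,259.6]; f=np.radians(26)
print('h,y,up',d[0]*np.cos(f)+d[1]*np.sin(f),-d[0]*np.sin(f)+d[1]*np.cos(f),d[2])
p=manip.camera_params('scene'); im=manip.camera('scene')[:,:,::-1]; cv2.imwrite('pics/send.png',im)
g=(im[95:160,365:440].max(2)<45).astype(np.uint8); n,l,st,c=cv2.connectedComponentsWithStats(g); print([(st[i,4],(c[i]+[365,95]).round(1)) for i in range(1,n) if st[i,4]>8])
E
python3 th.py
```

```text
clock: 22.7
eef_pos: [568.2, 174.9, 314.7]
eef_rot: [3.14, -0.006, -2.688]
wrist_force: [-0.1, 0.3, -2.0]
finger_gap: 0.5
finger_force: 0.0
clock: 23.8
eef_pos: [542.1, 144.8, 297.7]
eef_rot: [3.141, -0.0, -2.688]
wrist_force: [1.2, -0.7, 0.3]
finger_gap: 0.6
finger_force: 0.6
h,y,up -1.2157383104222266 0.6578479808940452 38.092807284652906
[(np.int32(48), array([385.5, 131.4]))]
```

```bash
python3 -m creep '[[-1,[0.15,0,0],0],[-1,[0.3,0,0],0],[-1,[0.3,0,0],0]]'
python3 th.py
```

```text
clock: 24.15
eef_pos: [540.4, 144.0, 298.2]
eef_rot: [-3.142, 0.004, -2.688]
wrist_force: [9.3, 4.7, -0.0]
finger_gap: 0.3
finger_force: 4.8
h,y,up -3.0869486085370363 0.6814281754383386 38.63979838019657
[(np.int32(44), array([385.4, 131.5]))]
```

The cover is at its stop, with about 10 N of reaction. I'll retreat and check everything else against the start pictures.

```bash
python3 -m creep '[[-1,[-0.6,0,-0.3],0],[-1,[-1.2,0,-1.5],0],[-1,[-1.2,0,-6],0],[-1,[-1.2,0,-12],0],[-1,[-1.2,0,-12],0],[-1,[-1.2,0,-12],0],[-1,[-1.2,0,-12],0],[-1,[-1.2,0,-12],0]]'
python3 th.py; python3 - <<'E'
from h import *
a=cv2.imread('pics/scene0.png');b=cv2.imread('pics/send.png'); d=cv2.absdiff(a,b).max(2)
for n,(x0,y0,x1,y1) in dict(tray=(185,225,325,325),cup=(370,255,410,300),tub=(295,192,328,227),brush=(345,175,380,205)).items():
    n_,l,st,c=cv2.connectedComponentsWithStats((d[y0:y1,x0:x1]>25).astype(np.uint8)); print(n,[(st[i,4],(c[i]+[x0,y0]).round()) for i in range(1,n_) if st[i,4]>6])
E
```

```text
clock: 25.0
eef_pos: [550.2, 148.6, 416.0]
eef_rot: [3.141, -0.003, -2.688]
wrist_force: [-0.9, 0.5, -0.5]
finger_gap: 0.5
finger_force: 0.0
h,y,up 7.732627386571831 0.5492982045321089 156.35859252085567
[(np.int32(44), array([385.4, 131.3]))]
tray [(np.int32(65), array([267., 247.])), (np.int32(69), array([245., 262.]))]
cup []
tub [(np.int32(113), array([319., 194.]))]
brush [(np.int32(491), array([359., 195.]))]
```

```bash
python3 -c "
from cell import manip
print(manip.sign_off())"
```

```text
the job is handed in; nothing more can be done
None
```

I fed both detergent sticks into the canister, swung the cover back to its stop, and handed the job in at about 25 s; the result of the judging was not shown. The soap, puck and cup looked unmoved in the final image check. Near the tub and brush that check showed changes I put down to the arm's shadow, as the arm never went near them.

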